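# Hold the microscope focus at the third click

## Task

Stand the long grey connector housing upright on the narrow raised stage under the microscope, centred and lengthwise along the bar, and let go of it. Then push the ratchet focus lever by its post from its rest position three clicks, counting them by feel and never going on to a fourth, and finish while still holding the lever in the notch of the third click, because its spring takes it back when it is let go. Leave all other things on the bench where they are.

Things in the scene. Friction and masses are not known exactly. Their poses are not given: they have to be found in the camera images.
- connector_mid (a point): The connector housing: a loose grey plastic block 64 mm long (own x), 28 mm wide (own y), 32 mm high, 30 to 65 g, open-topped with four compartments in a row. The only long block among the loose things on the right part of the table, upright at the start. Origin at its centre, 16 mm above its underside; z up.
- stage_top (a point): The stage: a narrow aluminium bar 50 mm long (x), 22 mm wide (y), 10 mm thick, on a steel post; its flat top is 70 mm above the table. Origin at the centre of the top face, x along the bar, y to the left (towards the lever), z up. The room above it is free.
- stand: White base plate 250 (x) x 300 (y) x 12 mm, fixed to the table, axes as stage_top; origin under its centre. Stage at (-30, -90) mm, grey drum (108 mm across, top at 50 mm) at (60, 90), column 18 mm thick at (108, -20). A slanted microscope looks at the stage from +x, its lens end 120 mm aside of the stage's centre, 155 mm up. All of it stays below 250 mm: cross above that.
- lever_pivot (a point): The lever's vertical turning axis, in the middle of the drum, 80 mm above the table; axes as stand. A spring always drives the lever back to its rest stop (6 to 8 N at the post), over the clicks too. The first click comes after 10 to 40 mm of free post travel; the others are evenly spaced, 20 to 35 mm of post travel apart; five in all.
- lever_post (a point): The upright round black post, 14 mm thick, at the lever's free end, 115 mm from the pivot, 55 to 110 mm above the table; the lever's arm below it is 18 mm wide, 52 to 62 mm above the table. Origin on the post's axis 88 mm above the table; own -x points from the pivot to the post. Moves with the lever.
- lever (a joint): Lever angle (rad), grows as the post is pushed from the stage's side to the left (+y), clockwise from above, past the robot's side of the drum. Rest stop somewhere in -0.03 to 0.17. A slow push on the post meets 6 to 8 N between clicks, 1 to 3 N more just before a click, then the force drops at once by 5 to 7 N as the pawl snaps over its tooth, and is back after some 6 mm.
- relay_mid (a point): Bystander: squat black relay, a block 32 x 30 x 34 mm with short copper blades on top; origin at its centre.
- capacitor_mid (a point): Bystander: round upright can capacitor, 34 mm across, 45 mm high; origin at its centre.
- screwdriver_grip (a point): Bystander: screwdriver lying to the left of the stand; origin on its handle.
- mouse: Bystander: black computer mouse, about 62 mm across and 34 mm high, on the right near the robot; origin at its underside.
- reel: Bystander: small wire reel lying flat, 64 mm across, 30 mm high, left of the stand; origin at its underside.
- flux_pot: Bystander: small jar, 44 mm across, 60 mm high, far right; origin at its underside.
- connector: The connector housing itself (see connector_mid); origin at the centre of its underside.
There are look-alikes about, which are no part of the job. Leave any pink or turquoise look-alike of the connector alone.

How it is judged:
By the outcome, as a careful person would: the job done as asked, in the order asked, and still so for the second after the job is handed in, while the arm keeps its last pose, push and grip.
It also fails if it takes over 72 s, if anything falls off the work surface, if the arm or the gripper's body presses on something with over 40 N, if the wrist force passes 120 N, or if a joint passes its speed limit or range.

## Robot

A 6-joint arm with a two-finger parallel gripper is mounted at the origin on the work surface. World frame = base frame: x ahead of the robot, y to its left, z up, the work surface at z = 0. Lengths are in m, angles in rad, forces in N, time in s.
With the tool pointing down it reaches from about 0.35 to 0.975 m from the base axis. Payload 4.9 kg.
Tool frame: the origin (TCP) lies on the mounting face of the last link; the fingertips stand 173 mm ahead of it and the grasp point (between the pads) lies 155 mm ahead of it; z points along the fingers, y is the line along which they close (so a half turn about z gives the same grasp; the last joint's range is limited). The gripper opens to 85 mm and grips with 20 to 120 N. Pads are 22 mm wide; open, the fingers measure 114 mm over their backs; the gripper's body (76 mm by 85 mm) begins 54 mm behind the grasp point. The pads swing forward as they close: fully open they stand 13 mm farther back than shut.
Start: joints at [-1.361, 0.053, 1.613, -0, 1.476, -0.119], TCP at [0.202, -0.592, 0.405] pointing down, gripper open.
Joint ranges: [-3.01, 3.01], [-1.01, 2.22], [0.06, 2.58], [-1.02, 4.17], [0.09, 2.62], [-3.14, 3.14]. Speed limits (rad/s): [2.57, 2.57, 3.14, 3.14, 3.14, 3.14].

## Interface

Orientations are given as a rotation vector (axis times angle).
In Python, from station import monitor, eyes, finish_job gives the robot as it stands. The module is installed in compiled form; this text tells all that it offers.
- The arm moves only by the tool step_arm, never from a script. Its argument "commands" is a list of rows, each a list of 3 entries, a list of its own where there are three numbers: the opening in per cent of the stroke, from 0 (shut) to 100 (fully open), then the shift along the tool's x, y, z in mm, then the turn about the tool's z in degrees. In form: [[hand, [x, y, z], yaw], ...]. A call has 1 to 12 rows; each row is the pose to reach, as a shift and turn from the pose commanded when the call began, along the tool's axes at that moment; what a row does not reach only later rows make up. A row lasts 1/8 s, in which the tool goes at most 62.5 mm and 10.7 degrees, less where a joint would pass 70% of its speed; a pose out of reach is approached as far as the arm can. A call with a gripper value outside its range is refused whole. The fingers move at their own pace and stop on an object; "squeeze" is the grip in N (left out, the last holds). Time passes only in rows, so rows that repeat a pose let the fingers close. It gives the time, the measured TCP pose, the force, the opening and the grip force at its end, in the units of the state.
- monitor.get_obs(): the state, without advancing time (a new reading comes with each control period).
- eyes.get_image(name): name is "scene" or "top"; returns the picture (400x640x3 uint8, red, green, blue); there is no depth.
- eyes.camera_info(name): a dict with "camera_matrix" (3x3 intrinsics, pixels), "extrinsics" (4x4, takes a point from camera to world coordinates). Camera axes: x right, y down, z forward; pixel columns grow to the right and rows downward; lengths in m; the calibration is good to about 2 mm. A picture is of the moment at which its call begins. camera_info takes no time and is no camera call.
- finish_job(): hands the job in; it is judged then, once.
The state is a dict: "t": time; "q": joint angles; "dq": joint speeds; "effort": joint torques, N m; "tool_pos": TCP position; "tool_rot": TCP orientation; "contact_force": force on the tool from outside, world axes, zero at the start; "wrist_torque": the same for the moment, N m; "opening": finger opening in m; "grip_force": force on a finger pad.
Only numpy, scipy, OpenCV 4.12 (cv2) and the standard library are available. Lean on these libraries where they do the work, as an engineer would, in place of code of your own. Each camera call takes 0.05 s, during which the arm holds its last target. There are 200 camera calls.

## Working session

There is one attempt and no reset: what is moved stays moved. The work goes in short steps, Python scripts to look and compute and a tool call to move; the robot and the scene stay as the last step left them, time stands still between calls to the robot, and variables do not carry over. Pictures are saved under pics/ and viewed, at most 10 in all, crops included, and the job is handed in when it is done.

Besides the shell and the picture viewer there is one more tool, called after ">>>" as name(argument=value, ...), one argument or row to a line, values as JSON. step_arm: Moves the arm, as the interface text tells. Its arguments: {"type":"object","properties":{"commands":{"type":"array"},"squeeze":{"type":"number"}},"required":["commands"]}

```bash
mkdir -p pics
cat > h.py <<'E'
import numpy as np, cv2
from station import monitor, eyes, finish_job
from scipy.spatial.transform import Rotation as R
def info(n):
    i=eyes.camera_info(n); return np.array(i["camera_matrix"]),np.array(i["extrinsics"])
def ray(n,u,v):
    K,E=info(n); d=E[:3,:3]@np.linalg.solve(K,[u,v,1.]); return E[:3,3],d
def plane(n,u,v,z):
    o,d=ray(n,u,v); return o+d*(z-o[2])/d[2]
def proj(n,p):
    K,E=info(n); q=K@(E[:3,:3].T@(np.array(p)-E[:3,3])); return q[:2]/q[2]
def snap(n,f=None):
    im=np.array(eyes.get_image(n))
    if f: cv2.imwrite(f"pics/{f}.png",im[...,::-1])
    return im
E
python3 - <<'E'
from h import *
for n in("scene","top"):
    snap(n,n+"0"); K,E=info(n); print(n,K.round(1).tolist(),E.round(3).tolist())
o=monitor.get_obs(); print({k:np.round(v,3).tolist() for k,v in o.items()}); print(R.from_rotvec(o["tool_rot"]).as_matrix().round(3))
E
```

```text
scene [[462.4, 0.0, 322.5], [0.0, 462.4, 202.2], [0.0, 0.0, 1.0]] [[0.584, 0.571, -0.577, 1.306], [0.812, -0.426, 0.399, -0.551], [-0.018, -0.701, -0.713, 1.083], [0.0, 0.0, 0.0, 1.0]]
top [[431.0, 0.0, 314.0], [0.0, 431.0, 197.5], [0.0, 0.0, 1.0]] [[0.055, -0.976, 0.209, 0.202], [-0.998, -0.054, 0.012, -0.007], [-0.0, -0.209, -0.978, 1.545], [0.0, 0.0, 0.0, 1.0]]
{'t': 0.1, 'q': [-1.361, 0.053, 1.614, 0.0, 1.476, -0.119], 'dq': [0.0, -0.002, -0.003, -0.003, -0.0, 0.001], 'effort': [0.001, -39.49, -37.136, -0.0, 0.004, 0.0], 'tool_pos': [0.202, -0.591, 0.404], 'tool_rot': [-3.097, -0.514, 0.0], 'contact_force': [-0.499, 0.226, 0.383], 'wrist_torque': [0.03, 0.017, 0.03], 'grip_force': 0.0, 'opening': 0.085}
[[ 0.946  0.323 -0.   ]
 [ 0.323 -0.946  0.002]
 [ 0.    -0.002 -1.   ]]
```

View pics/scene0.png

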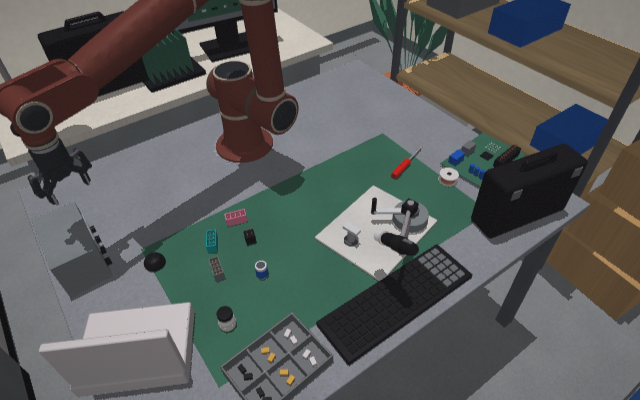

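View pics/top0.png

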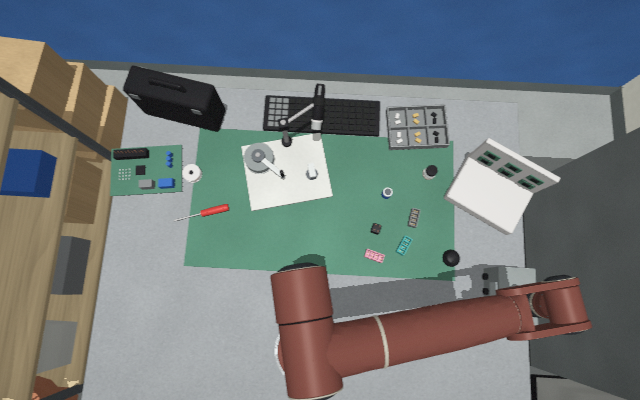

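The scene shows three long blocks: pink at scene (235,216)/top (375,255), turquoise at (211,240)/(404,245), and grey at (216,267)/(414,217). The grey one is the target. The stand's white plate is at top (287,172), with the stage at about (312,172) and the lever post at about (282,174).

Run:
```python
from h import *
a=cv2.imread("pics/top0.png"); s=cv2.imread("pics/scene0.png")
c1=cv2.resize(a[195:240,380:450],(350*800//700,225*800//700),interpolation=cv2.INTER_CUBIC)
c2=cv2.resize(a[125:215,235:340],(400,343),interpolation=cv2.INTER_CUBIC)
c3=cv2.resize(s[180:280,310:445],(400,296),interpolation=cv2.INTER_CUBIC)
c4=cv2.resize(s[225:300,180:280],(400,300),interpolation=cv2.INTER_CUBIC)
cv=np.zeros((600,800,3),np.uint8); cv[:257,:400]=c1; cv[:343,400:]=c2; cv[300:596,:400]=c3[:,:]
cv[343:600,400:,]=cv2.resize(c4,(400,257)); cv2.imwrite("pics/crop1.png",cv)
# plate corners
h=cv2.cvtColor(a,cv2.COLOR_BGR2HSV)
m=((h[...,1]<40)&(h[...,2]>185)).astype(np.uint8); r=np.zeros_like(m); r[125:215,235:340]=1; m*=r
n,l,st,ce=cv2.connectedComponentsWithStats(m); i=1+st[1:,4].argmax()
ct=max(cv2.findContours((l==i).astype(np.uint8),0,2)[0],key=cv2.contourArea)
P=np.array([plane("top",*p,0.012)[:2] for p in ct[:,0].astype(float)]).astype(np.float32)
print("plate",cv2.minAreaRect(P), cv2.boxPoints(cv2.minAreaRect(P)).round(4).tolist())
# connector: non green in roi
ro=a[203:232,403:426].astype(int); g=ro[...,1]-ro[...,2]
print((g).tolist()[::3])
m=np.zeros(a.shape[:2],np.uint8); m[203:232,403:426]=(g<22)
ct=max(cv2.findContours(m,0,2)[0],key=cv2.contourArea)
P=np.array([plane("top",*p,0.032)[:2] for p in ct[:,0].astype(float)]).astype(np.float32)
print("conn",cv2.minAreaRect(P),cv2.boxPoints(cv2.minAreaRect(P)).round(4).tolist())
```

```text
plate ((0.6254645586013794, 0.12011528760194778), (0.24849729239940643, 0.3005688190460205), 13.559967041015625) [[0.46939998865127563, 0.2371000051498413], [0.539900004863739, -0.05510000139474869], [0.781499981880188, 0.0031999999191612005], [0.7110000252723694, 0.2953000068664551]]
[[48, 49, 49, 49, 49, 49, 48, 49, 50, 49, 50, 50, 50, 47, 50, 49, 49, 49, 50, 49, 50, 49, 49], [49, 48, 48, 49, 49, 47, 47, 50, 50, 48, 49, 48, 49, 50, 49, 50, 50, 49, 49, 49, 50, 48, 49], [49, 48, 49, 50, 49, 48, 50, 40, 11, 3, 2, 4, 4, 3, 4, 11, 21, 36, 49, 48, 50, 49, 50], [50, 49, 50, 49, 50, 49, 46, 26, 2, 1, 0, 3, -8, -11, -1, 1, 18, 35, 49, 49, 48, 51, 49], [49, 49, 50, 50, 49, 51, 36, 2, -4, -14, -11, -4, -5, -10, 3, 12, 28, 49, 49, 49, 50, 51, 49], [49, 51, 51, 49, 50, 38, 5, 2, 3, 3, 4, 5, 2, 4, 3, 19, 43, 50, 50, 50, 50, 50, 50], [51, 50, 50, 51, 43, 15, 2, 3, 3, 2, 1, 0, 2, 2, 17, 37, 50, 50, 50, 49, 50, 51, 51], [50, 50, 50, 51, 38, 3, 2, -4, -3, 0, -22, -23, -6, 11, 29, 52, 52, 51, 52, 50, 50, 50, 50], [49, 49, 50, 51, 51, 51, 50, 50, 45, 29, 11, 7, 16, 41, 51, 50, 51, 51, 50, 51, 51, 50, 51], [51, 51, 51, 50, 52, 52, 52, 51, 51, 51, 50, 53, 52, 50, 52, 52, 52, 51, 51, 52, 51, 51, 50]]
conn ((0.4722895920276642, -0.34563255310058594), (0.03244660049676895, 0.06886932253837585), 79.2164077758789) [[0.43540000915527344, -0.35510000586509705], [0.5030999779701233, -0.36800000071525574], [0.5091999769210815, -0.3361000120639801], [0.4415000081062317, -0.32330000400543213]]
```

View pics/crop1.png

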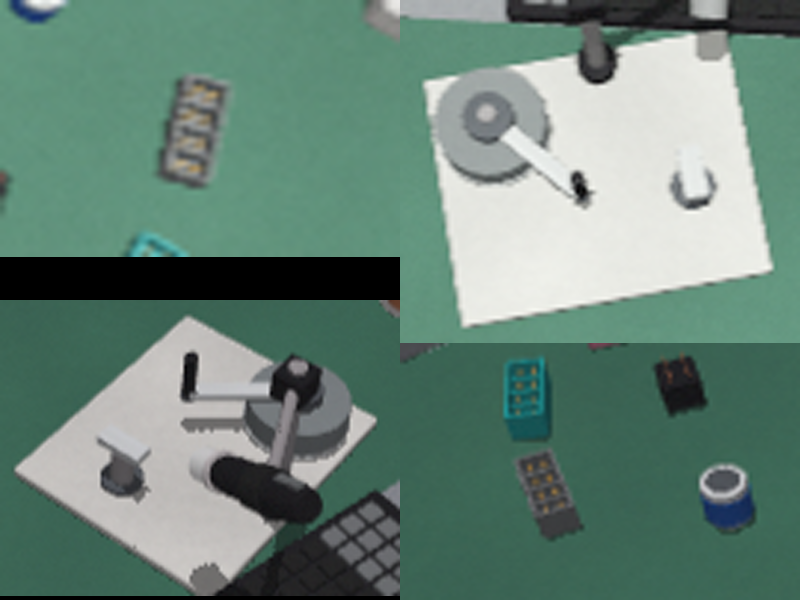

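The crop confirms the grey open-topped block as the target; the pink and turquoise blocks are look-alikes. It also shows the stage bar at crop (694,175) and the black post at (582,185). Next I'll measure the stage and post, then move.

```bash
cat > m.py <<'E'
from h import *
th=np.radians(13.56); X=np.array([np.cos(th),np.sin(th)]); Y=np.array([-X[1],X[0]]); C=np.array([.6255,.1201])
def W(x,y): return C+x*X+y*Y
E
python3 - <<'E'
from m import *
st=W(-.03,-.09); pv=W(.06,.09); print("stage",st,"pivot",pv)
for n in("top","scene"):
    print(n,"stage proj",proj(n,[*st,.07]),"conn",proj(n,[.4755,-.350,.016]))
    print("  bar ends",[proj(n,[*W(-.03+d,-.09),.07]).round(1) for d in(-.025,.025)])
a=cv2.imread("pics/top0.png");s=cv2.imread("pics/scene0.png")
m=(a[160:190,270:295].max(2)<70); v,u=np.nonzero(m); u=u+270;v=v+160; print("top post",u.mean(),v.mean(),u.min(),u.max(),v.min(),v.max())
m=(s[190:225,365:385].max(2)<70); v2,u2=np.nonzero(m); u2=u2+365;v2=v2+190; print("scene post",u2.mean(),v2.mean(),v2.min(),v2.max())
o1,d1=ray("top",u.mean(),v.mean()); o2,d2=ray("scene",u2.mean(),v2.mean())
t=np.linalg.lstsq(np.c_[d1,-d2],o2-o1,rcond=None)[0]; p=(o1+t[0]*d1+o2+t[1]*d2)/2; print("post",p,np.linalg.norm(o1+t[0]*d1-o2-t[1]*d2))
r=p[:2]-pv; print("in stand axes", r@X, r@Y, np.hypot(*r), "angle from -X", np.degrees(np.arctan2(-(r@Y),-(r@X))))
E
```

```text
stage [0.61743797 0.02557485] pivot [0.66272578 0.22165905]
top stage proj [311.37971166 169.57046657] conn [413.65344407 217.23220771]
  bar ends [array([312.6, 176.3]), array([310.1, 162.9])]
scene stage proj [351.13463881 226.73461731] conn [216.2748246  268.22435886]
  bar ends [array([344.5, 222.7]), array([357.9, 230.9])]
top post 281.6 173.33333333333334 280 283 170 176
scene post 373.38709677419354 205.06451612903226 198 213
post [0.59517871 0.12885202 0.07900053] 0.0009915453090159568
in stand axes -0.08742405468934558 -0.07438270725478187 0.11478568062644515 angle from -X 40.392019178235294
```

>>> step_arm(
  commands=[
    [100,[55,-52,-35],10],
    [100,[110,-105,-30],20],
    [100,[165,-157,-20],29],
    [100,[220,-209,0],29],
    [100,[260,-230,20],29],
    [100,[336,-140,80],29],
    [100,[336,-140,120],29],
  ],
)

```text
t: 0.98
tool_pos: [0.4446, -0.3439, 0.322]
tool_rot: [3.126, -0.275, 0.006]
contact_force: [0.5, -1.1, 1.0]
opening: 0.0859
grip_force: 0.0
```

>>> step_arm(
  commands=[
    [100,[0,0,0],0],
    [100,[0,0,40],0],
    [100,[0,0,55],0],
    [100,[0,0,55],0],
  ],
)

```text
t: 1.48
tool_pos: [0.4419, -0.3444, 0.2656]
tool_rot: [-3.128, 0.279, 0.002]
contact_force: [-0.6, 0.3, -0.7]
opening: 0.0856
grip_force: 0.0
```

Run:
```python
from m import *
o=monitor.get_obs(); print(o["tool_pos"],R.from_rotvec(o["tool_rot"]).as_matrix().round(3).tolist())
s=snap("scene");a=snap("top")
c=np.r_[cv2.resize(s[215:290,170:270],(400,300)),cv2.resize(a[185:250,370:456],(400,300))]
cv2.imwrite("pics/c2.png",c[...,::-1])
```

```text
[ 0.44189451 -0.34444247  0.26562992] [[0.984, -0.177, -0.001], [-0.177, -0.984, 0.001], [-0.001, -0.001, -1.0]]
```

View pics/c2.png

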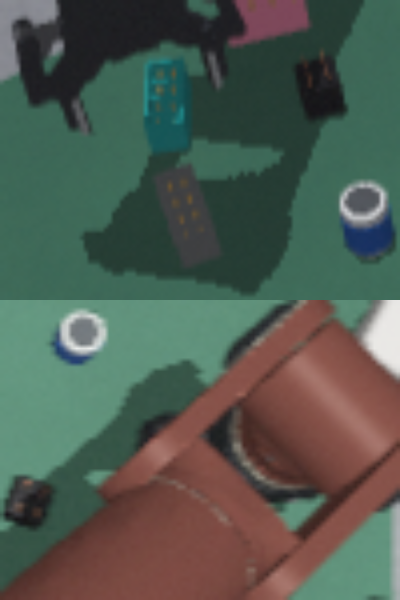

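The crop shows the grey block at scene (217,269), which matches the predicted (216,268). The gripper stops 34 mm short of it along tool x, so I'll correct that and descend.

>>> step_arm(
  commands=[
    [100,[18,0,0],0.5],
    [100,[34,0,15],0.5],
    [100,[34,0,45],0.5],
    [100,[34,0,70],0.5],
    [100,[34,0,70],0.5],
  ],
)

```text
t: 2.2
tool_pos: [0.4757, -0.3504, 0.1954]
tool_rot: [-3.127, 0.292, 0.002]
contact_force: [0.4, 0.5, -0.1]
opening: 0.0859
grip_force: 0.0
```

>>> step_arm(
  commands=[
    [100,[0,0,10],0],
    [100,[0,0,18],0],
    [100,[0,0,18],0],
    [20,[0,0,18],0],
    [20,[0,0,18],0],
    [20,[0,0,18],0],
    [20,[0,0,18],0],
    [20,[0,0,18],0],
    [20,[0,0,18],0],
  ],
  squeeze=35,
)

```text
t: 3.32
tool_pos: [0.4763, -0.3507, 0.1782]
tool_rot: [3.128, -0.292, 0.001]
contact_force: [-0.2, -0.1, 2.3]
opening: 0.0273
grip_force: 35.8
```

>>> step_arm(
  commands=[
    [20,[0,0,-20],0],
    [20,[0,0,-80],0],
    [20,[0,0,-140],0],
    [20,[0,0,-200],0],
    [20,[0,0,-260],0],
    [20,[0,0,-300],0],
    [20,[0,0,-300],0],
    [20,[0,0,-300],0],
    [20,[0,0,-300],0],
  ],
)

```text
t: 4.45
tool_pos: [0.4758, -0.3503, 0.4753]
tool_rot: [-3.125, 0.292, 0.005]
contact_force: [-0.0, 0.6, -0.8]
opening: 0.027
grip_force: 35.5
```

Run:
```python
from m import *
o=monitor.get_obs(); T=R.from_rotvec(o["tool_rot"]).as_matrix(); p=np.array(o["tool_pos"]); st=W(-.03,-.09)
print(p,o["opening"],o["grip_force"]); d=T.T@(np.array([*st,p[2]])-p); print("shift to stage mm",d*1000)
a=np.degrees(np.arctan2(T[1,0],T[0,0])); print("yaw cmd",a-13.56)
```

```text
[ 0.47582258 -0.35034257  0.47530757] 0.026977344682472405 35.51240265369415
shift to stage mm [  69.60441557 -395.63066365    0.65275962]
yaw cmd -24.22421952674871
```

>>> step_arm(
  commands=[
    [20,[5,-30,0],-2],
    [20,[12,-70,0],-5],
    [20,[20,-115,0],-8],
    [20,[28,-160,0],-11],
    [20,[36,-205,0],-14],
    [20,[44,-250,0],-17],
    [20,[52,-295,0],-20],
    [20,[60,-340,0],-22],
    [20,[66,-375,0],-24],
    [20,[69.5,-395.5,0],-24.2],
    [20,[69.5,-395.5,0],-24.2],
    [20,[69.5,-395.5,0],-24.2],
  ],
)

```text
t: 5.95
tool_pos: [0.6174, 0.0244, 0.4773]
tool_rot: [3.119, 0.368, -0.002]
contact_force: [-1.1, -1.3, -0.4]
opening: 0.0275
grip_force: 35.5
```

```bash
cat > st.py <<'E'
from m import *
o=monitor.get_obs(); T=R.from_rotvec(o["tool_rot"]).as_matrix(); p=np.array(o["tool_pos"]); st=W(-.03,-.09)
d=T.T@(np.array([*st,p[2]])-p); print(o["t"],p.round(4),"shift to stage mm",(d*1000).round(1), "tilt",T[:2,2].round(4))
a=np.degrees(np.arctan2(T[1,0],T[0,0])); print("yaw cmd",a-13.56)
E
python3 st.py
```

```text
5.95 [0.6174 0.0244 0.4773] shift to stage mm [ 0.3 -1.1 -0. ] tilt [-0.001  -0.0005]
yaw cmd -0.08752823536101673
```

>>> step_arm(
  commands=[
    [20,[0,-1,20],0],
    [20,[0,-1,60],0],
    [20,[0,-1,100],0],
    [20,[0,-1,140],0],
    [20,[0,-1,175],0],
    [20,[0,-1,195],0],
    [20,[0,-1,205],0],
    [20,[0,-1,205],0],
    [20,[0,-1,205],0],
  ],
)

```text
t: 7.08
tool_pos: [0.618, 0.0261, 0.2746]
tool_rot: [3.119, 0.37, 0.005]
contact_force: [0.0, -0.1, -0.5]
opening: 0.0276
grip_force: 35.5
```

```bash
python3 st.py
python3 - <<'E'
from m import *
s=snap("scene");a=snap("top")
c=np.c_[cv2.resize(s[165:265,300:400],(500,500),interpolation=cv2.INTER_CUBIC),cv2.resize(a[130:210,280:340],(300,400),interpolation=cv2.INTER_CUBIC).copy().repeat(1,0) if 0 else cv2.resize(a[130:230,280:340],(300,500),interpolation=cv2.INTER_CUBIC)]
cv2.imwrite("pics/c3.png",c[...,::-1])
E
```

```text
7.075 [0.618  0.0261 0.2746] shift to stage mm [-0.7  0.4 -0. ] tilt [ 0.003  -0.0002]
yaw cmd -0.02422201389194356Traceback (most recent call last):
  File "<stdin>", line 3, in <module>
    res = self.concatenate(tuple(objs), axis=axis)
ValueError: all the input array dimensions except for the concatenation axis must match exactly, but along dimension 1, the array at index 0 has size 500 and the array at index 1 has size 300
```

```bash
cat > ov.py <<'E'
from m import *
import sys
f,zt=sys.argv[1],float(sys.argv[2])   # zt: block underside
s=snap("scene")[...,::-1].copy(); k=6;u0,v0=300,175
c=cv2.resize(s[v0:v0+85,u0:u0+110],None,fx=k,fy=k,interpolation=cv2.INTER_CUBIC)
def box(hx,hy,z,col):
    q=[((proj("scene",[*W(-.03+a*hx,-.09+b*hy),z])+.5-[u0,v0])*k).astype(int) for a,b in((1,1),(1,-1),(-1,-1),(-1,1))]
    cv2.polylines(c,[np.array(q)],True,col,1)
box(.025,.011,.07,(0,0,255)); box(.032,.014,zt,(0,255,0)); box(.032,.014,zt+.032,(0,255,255))
cv2.imwrite(f"pics/{f}.png",c)
E
python3 ov.py c3 0.0964
```

```text
(no output)
```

View pics/c3.png

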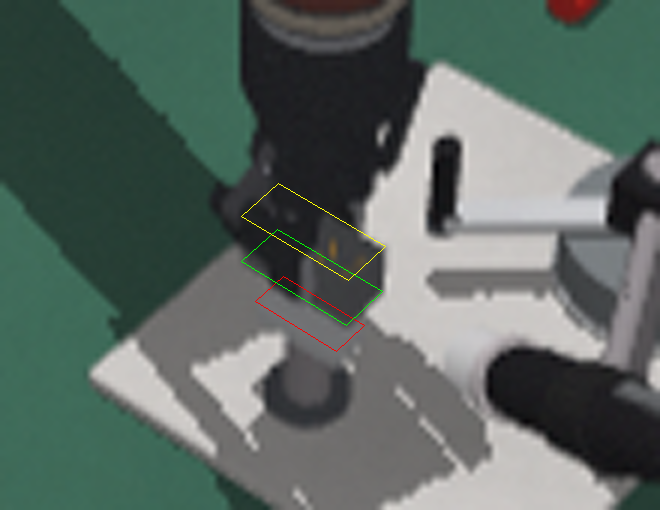

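The overlay on the crop shows the block's right end at (384,247) and the bar at (310,315), both matching the prediction to within about a pixel. I'll lower the block now.

>>> step_arm(
  commands=[
    [20,[-0.5,0,10],0],
    [20,[-0.5,0,18],0],
    [20,[-0.5,0,23],0],
    [20,[-0.5,0,24],0],
    [20,[-0.5,0,24],0],
  ],
)

```text
t: 7.85
tool_pos: [0.6168, 0.0261, 0.2487]
tool_rot: [-3.12, -0.37, 0.0]
contact_force: [0.7, -0.6, -1.0]
opening: 0.0273
grip_force: 35.6
```

```bash
python3 st.py
```

```text
7.85 [0.6168 0.0261 0.2487] shift to stage mm [ 0.5  0.7 -0. ] tilt [-0.0002  0.    ]
yaw cmd -0.021704132301398005
```

>>> step_arm(
  commands=[
    [20,[0.3,0.4,0.5],0],
    [20,[0.3,0.4,1],0],
    [20,[0.3,0.4,1],0],
  ],
)

```text
t: 8.22
tool_pos: [0.6173, 0.0258, 0.2482]
tool_rot: [3.12, 0.37, 0.001]
contact_force: [-1.6, -1.0, 1.9]
opening: 0.0276
grip_force: 35.8
```

>>> step_arm(
  commands=[
    [20,[0,0,0.5],0],
    [20,[0,0,1],0],
    [20,[0,0,1],0],
  ],
)

```text
t: 8.6
tool_pos: [0.6174, 0.0258, 0.2483]
tool_rot: [3.119, 0.37, 0.0]
contact_force: [-3.6, -1.2, 7.4]
opening: 0.0276
grip_force: 36.5
```

>>> step_arm(
  commands=[
    [20,[0,0,-0.7],0],
    [28,[0,0,-0.7],0],
    [36,[0,0,-0.7],0],
    [50,[0,0,-0.7],0],
    [70,[0,0,-0.7],0],
    [80,[0,0,-0.7],0],
  ],
  squeeze=20,
)

```text
t: 9.35
tool_pos: [0.6172, 0.0258, 0.2473]
tool_rot: [-3.12, -0.37, 0.0]
contact_force: [-0.2, -0.2, -0.6]
opening: 0.0685
grip_force: 0.0
```

>>> step_arm(
  commands=[
    [80,[0,0,-10],0],
    [80,[0,0,-30],0],
    [80,[0,0,-60],0],
    [80,[0,0,-110],0],
    [80,[0,0,-165],0],
    [80,[0,0,-200],0],
    [80,[0,0,-210],0],
    [0,[0,0,-210],0],
  ],
)

```text
t: 10.35
tool_pos: [0.6171, 0.0258, 0.4582]
tool_rot: [3.119, 0.37, 0.002]
contact_force: [-0.3, -0.1, -0.7]
opening: 0.0515
grip_force: 0.0
```

```bash
python3 ov.py c4 0.070; python3 st.py
```

```text
10.4 [0.6169 0.0258 0.4563] shift to stage mm [ 0.4  0.3 -0. ] tilt [-0.0017  0.0002]
yaw cmd -0.022632522212640893
```

View pics/c4.png

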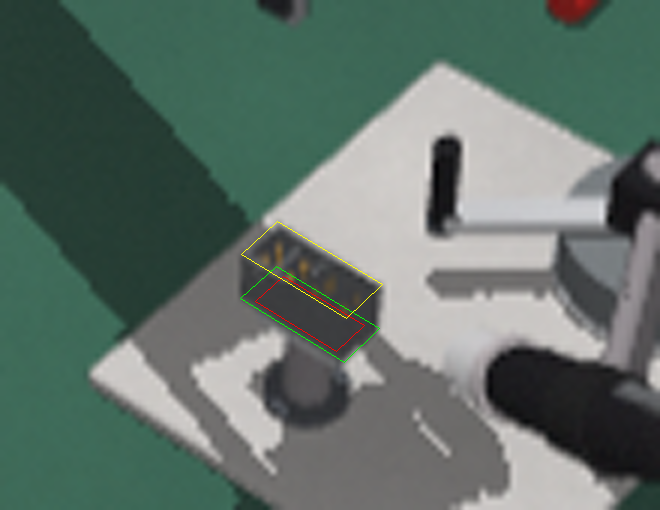

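The crop shows the block upright on the bar at (310,290), inside the drawn outline, so it is centred and aligned. Next is the lever.

>>> step_arm(
  commands=[
    [0,[6,-20,0],8],
    [0,[13,-40,0],16],
    [0,[20,-60,0],24],
    [0,[25.5,-79,0],32],
    [0,[25.5,-79,0],40],
    [0,[25.5,-79,0],48],
    [0,[25.5,-79,0],49.6],
    [0,[25.5,-79,0],49.6],
    [0,[25.5,-79,0],49.6],
  ],
)

```text
t: 11.52
tool_pos: [0.6235, 0.1085, 0.4569]
tool_rot: [2.987, -0.971, -0.001]
contact_force: [0.2, 1.0, -0.8]
opening: 0.0003
grip_force: 0.0
```

```bash
cat > lv.py <<'E'
from m import *
import sys
pv=W(.06,.09); o=monitor.get_obs(); T=R.from_rotvec(o["tool_rot"]).as_matrix(); p=np.array(o["tool_pos"])
r=p[:2]-pv; tx=np.degrees(np.arctan2(T[1,0],T[0,0]))
print(round(o["t"],2),p.round(4),"q",np.round(o["q"],2),"open",round(o["opening"],4),"tool x deg",round(tx,2),"radius mm",round(np.hypot(*r)*1000,1),"bearing",round(np.degrees(np.arctan2(r[1],r[0])),2))
F=np.array(o["contact_force"]); u=np.array([r[1],-r[0]])/np.hypot(*r); print("tang force",round(F[:2]@u,2),"tool-axes force",(T.T@F).round(2))
E
python3 lv.py
```

```text
11.53 [0.6235 0.1085 0.4569] q [0.05 0.05 1.53 0.   1.56 2.25] open 0.0003 tool x deg -36.01 radius mm 119.8 bearing -109.12
tang force 0.17 tool-axes force [-0.46 -0.92  0.82]
```

Joint 6 would run out of range during the push, so I'll turn half round while still high up. Tool +x then points along the push.

>>> step_arm(
  commands=[
    [0,[0,0,0],-10],
    [0,[0,0,0],-20],
    [0,[0,0,0],-30],
    [0,[0,0,0],-40],
    [0,[0,0,0],-50],
    [0,[0,0,0],-60],
    [0,[0,0,0],-70],
    [0,[0,0,0],-80],
    [0,[0,0,0],-90],
  ],
)

```text
t: 12.65
tool_pos: [0.6235, 0.1085, 0.4575]
tool_rot: [-2.795, -1.434, 0.0]
contact_force: [-0.1, -0.4, 0.0]
opening: 0.0003
grip_force: 0.0
```

>>> step_arm(
  commands=[
    [0,[0,0,0],-10],
    [0,[0,0,0],-20],
    [0,[0,0,0],-30],
    [0,[0,0,30],-40],
    [0,[0,0,70],-50],
    [0,[0,0,110],-60],
    [0,[0,0,150],-70],
    [0,[0,0,180],-80],
    [0,[0,0,195],-90],
    [0,[0,0,200],-90],
    [0,[0,0,200],-90],
  ],
)

```text
t: 14.02
tool_pos: [0.6236, 0.1085, 0.2578]
tool_rot: [0.976, 2.986, 0.0]
contact_force: [0.9, 0.4, 0.3]
opening: -0.0001
grip_force: 0.0
```

```bash
python3 lv.py
```

```text
14.03 [0.6236 0.1085 0.2578] q [ 0.05  0.2   1.71  0.    1.23 -0.88] open -0.0001 tool x deg 143.81 radius mm 119.7 bearing -109.06
tang force -0.74 tool-axes force [-0.51  0.83 -0.33]
```

>>> step_arm(
  commands=[
    [0,[0,0,8],0],
    [0,[0,0,13],0],
    [0,[5,0,13],0],
    [0,[10,0,13],0],
    [0,[12,0,13],0],
    [0,[12,0,13],0],
  ],
)

```text
t: 14.78
tool_pos: [0.6137, 0.1158, 0.2448]
tool_rot: [0.972, 2.987, 0.0]
contact_force: [-1.1, -0.2, -0.2]
opening: 0.0001
grip_force: 0.0
```

>>> step_arm(
  commands=[
    [0,[1,0,0],0],
    [0,[2,0,0],0],
    [0,[2,0,0],0],
  ],
)

```text
t: 15.15
tool_pos: [0.6122, 0.1168, 0.2445]
tool_rot: [-0.972, -2.987, 0.0]
contact_force: [-0.2, -0.3, -0.5]
opening: 0.0001
grip_force: 0.0
```

>>> step_arm(
  commands=[
    [0,[1,0,0],0],
    [0,[2,0,0],0],
    [0,[2,0,0],0],
  ],
)

```text
t: 15.52
tool_pos: [0.6105, 0.118, 0.2445]
tool_rot: [-0.972, -2.987, -0.0]
contact_force: [0.7, -0.1, -0.5]
opening: 0.0002
grip_force: 0.0
```

```bash
python3 lv.py
```

```text
15.53 [0.6105 0.118  0.2445] q [ 0.07  0.19  1.74  0.    1.21 -0.87] open 0.0002 tool x deg 143.94 radius mm 116.0 bearing -116.75
tang force -0.63 tool-axes force [-0.59  0.3   0.51]
```

>>> step_arm(
  commands=[
    [0,[0.8,0,0],0],
    [0,[1.5,0,0],0],
    [0,[1.5,0,0],0],
  ],
)

```text
t: 15.9
tool_pos: [0.6094, 0.1188, 0.2446]
tool_rot: [0.972, 2.987, -0.0]
contact_force: [1.6, -0.2, -0.7]
opening: -0.0002
grip_force: 0.6
```

>>> step_arm(
  commands=[
    [0,[0.8,0,0],0],
    [0,[1.5,0,0],0],
    [0,[1.5,0,0],0],
  ],
)

```text
t: 16.27
tool_pos: [0.6082, 0.1197, 0.2446]
tool_rot: [0.972, 2.987, -0.0]
contact_force: [1.4, -1.8, -0.3]
opening: 0.0001
grip_force: 1.2
```

>>> step_arm(
  commands=[
    [0,[0.8,0,0],0],
    [0,[1.5,0,0],0],
    [0,[1.5,0,0],0],
  ],
)

```text
t: 16.65
tool_pos: [0.607, 0.1205, 0.2446]
tool_rot: [0.972, 2.987, -0.0]
contact_force: [2.8, -3.2, -0.6]
opening: 0.0001
grip_force: 1.8
```

```bash
python3 lv.py
```

```text
16.65 [0.607  0.1205 0.2446] q [ 0.08  0.18  1.75 -0.    1.21 -0.87] open 0.0001 tool x deg 143.94 radius mm 115.5 bearing -118.88
tang force -4.03 tool-axes force [-4.18 -0.95  0.61]
```

>>> step_arm(
  commands=[
    [0,[1,-0.15,0],0.5],
    [0,[2,-0.3,0],1],
    [0,[2,-0.3,0],1],
  ],
)

```text
t: 17.02
tool_pos: [0.6052, 0.1215, 0.2446]
tool_rot: [0.999, 2.978, -0.0]
contact_force: [3.8, -3.4, -2.5]
opening: -0.0
grip_force: 2.5
```

>>> step_arm(
  commands=[
    [0,[1,-0.15,0],0.5],
    [0,[2,-0.3,0],1],
    [0,[2,-0.3,0],1],
  ],
)

```text
t: 17.4
tool_pos: [0.6036, 0.1224, 0.2447]
tool_rot: [1.025, 2.968, 0.0]
contact_force: [4.1, -3.9, -1.9]
opening: 0.0
grip_force: 3.0
```

>>> step_arm(
  commands=[
    [0,[1,-0.15,0],0.5],
    [0,[2,-0.3,0],1],
    [0,[2,-0.3,0],1],
  ],
)

```text
t: 17.77
tool_pos: [0.602, 0.1233, 0.2447]
tool_rot: [1.05, 2.959, 0.0]
contact_force: [5.1, -3.7, -2.9]
opening: -0.0001
grip_force: 3.2
```

>>> step_arm(
  commands=[
    [0,[1,-0.15,0],0.5],
    [0,[2,-0.3,0],1],
    [0,[2,-0.3,0],1],
  ],
)

```text
t: 18.15
tool_pos: [0.6002, 0.1244, 0.2447]
tool_rot: [1.076, 2.949, 0.0]
contact_force: [5.7, -2.6, -2.4]
opening: -0.0
grip_force: 3.2
```

```bash
python3 lv.py
```

```text
18.15 [0.6002 0.1244 0.2447] q [ 0.08  0.17  1.76 -0.    1.2  -0.79] open -0.0 tool x deg 139.92 radius mm 115.6 bearing -122.72
tang force -6.22 tool-axes force [-6.05  1.69  2.45]
```

>>> step_arm(
  commands=[
    [0,[1,-0.15,0],0.5],
    [0,[2,-0.3,0],1],
    [0,[2,-0.3,0],1],
  ],
)

```text
t: 18.52
tool_pos: [0.5985, 0.1255, 0.2447]
tool_rot: [1.102, 2.94, 0.001]
contact_force: [5.9, -3.4, -2.5]
opening: -0.0002
grip_force: 3.3
```

>>> step_arm(
  commands=[
    [0,[1,-0.15,0],0.5],
    [0,[2,-0.3,0],1],
    [0,[2,-0.3,0],1],
  ],
)

```text
t: 18.9
tool_pos: [0.5969, 0.1266, 0.2447]
tool_rot: [1.127, 2.93, 0.001]
contact_force: [4.9, -3.5, -3.1]
opening: 0.0001
grip_force: 3.4
```

>>> step_arm(
  commands=[
    [0,[1,-0.15,0],0.5],
    [0,[2,-0.3,0],1],
    [0,[2,-0.3,0],1],
  ],
)

```text
t: 19.27
tool_pos: [0.5953, 0.1276, 0.2447]
tool_rot: [1.153, 2.919, 0.001]
contact_force: [7.0, -2.7, -3.1]
opening: 0.0001
grip_force: 3.7
```

>>> step_arm(
  commands=[
    [0,[1,-0.15,0],0.5],
    [0,[2,-0.3,0],1],
    [0,[2,-0.3,0],1],
  ],
)

```text
t: 19.65
tool_pos: [0.5938, 0.1287, 0.2448]
tool_rot: [1.178, 2.908, 0.001]
contact_force: [7.2, -3.5, -4.7]
opening: -0.0005
grip_force: 4.1
```

>>> step_arm(
  commands=[
    [0,[1,-0.15,0],0.5],
    [0,[2,-0.3,0],1],
    [0,[2,-0.3,0],1],
  ],
)

```text
t: 20.02
tool_pos: [0.5923, 0.1297, 0.2448]
tool_rot: [1.203, 2.897, 0.001]
contact_force: [9.0, -4.6, -4.3]
opening: -0.0001
grip_force: 4.6
```

```bash
python3 lv.py
```

```text
20.02 [0.5923 0.1297 0.2448] q [ 0.09  0.16  1.78 -0.    1.2  -0.69] open -0.0001 tool x deg 134.9 radius mm 115.8 bearing -127.46
tang force -9.99 tool-axes force [-9.64  3.14  4.33]
```

>>> step_arm(
  commands=[
    [0,[1,-0.15,0],0.5],
    [0,[2,-0.3,0],1],
    [0,[2,-0.3,0],1],
  ],
)

```text
t: 20.4
tool_pos: [0.5909, 0.1308, 0.2449]
tool_rot: [1.228, 2.886, 0.001]
contact_force: [9.3, -4.2, -6.0]
opening: -0.0002
grip_force: 5.1
```

>>> step_arm(
  commands=[
    [0,[1,-0.15,0],0.5],
    [0,[2,-0.3,0],1],
    [0,[2,-0.3,0],1],
  ],
)

```text
t: 20.78
tool_pos: [0.5894, 0.1318, 0.2449]
tool_rot: [1.253, 2.874, 0.002]
contact_force: [10.4, -5.2, -4.8]
opening: 0.0
grip_force: 5.5
```

>>> step_arm(
  commands=[
    [0,[1,-0.15,0],0.5],
    [0,[2,-0.3,0],1],
    [0,[2,-0.3,0],1],
  ],
)

```text
t: 21.15
tool_pos: [0.5882, 0.1328, 0.245]
tool_rot: [1.277, 2.862, 0.001]
contact_force: [12.3, -8.1, -6.4]
opening: 0.0
grip_force: 6.9
```

>>> step_arm(
  commands=[
    [0,[1,-0.15,0],0.5],
    [0,[2,-0.3,0],1],
    [0,[2,-0.3,0],1],
  ],
)

```text
t: 21.52
tool_pos: [0.586, 0.1348, 0.2449]
tool_rot: [1.304, 2.854, 0.003]
contact_force: [7.5, -2.8, -3.1]
opening: -0.0001
grip_force: 3.6
```

```bash
python3 lv.py
```

```text
21.52 [0.586  0.1348 0.2449] q [ 0.1   0.15  1.79 -0.    1.2  -0.61] open -0.0001 tool x deg 130.89 radius mm 115.9 bearing -131.44
tang force -7.5 tool-axes force [-7.05  3.83  3.16]
```

>>> step_arm(
  commands=[
    [0,[1,-0.15,0],0.5],
    [0,[2,-0.3,0],1],
    [0,[2,-0.3,0],1],
  ],
)

```text
t: 21.9
tool_pos: [0.584, 0.1366, 0.2449]
tool_rot: [1.329, 2.844, 0.003]
contact_force: [5.0, -1.1, -1.9]
opening: 0.0001
grip_force: 2.4
```

>>> step_arm(
  commands=[
    [0,[1,-0.15,0],0.5],
    [0,[2,-0.3,0],1],
    [0,[2,-0.3,0],1],
  ],
)

```text
t: 22.28
tool_pos: [0.5825, 0.1379, 0.2449]
tool_rot: [1.354, 2.832, 0.003]
contact_force: [6.6, -1.6, -3.1]
opening: 0.0003
grip_force: 2.7
```

>>> step_arm(
  commands=[
    [0,[1,-0.15,0],0.5],
    [0,[2,-0.3,0],1],
    [0,[2,-0.3,0],1],
  ],
)

```text
t: 22.65
tool_pos: [0.5811, 0.1392, 0.2449]
tool_rot: [1.378, 2.82, 0.003]
contact_force: [6.5, -2.4, -3.6]
opening: 0.0001
grip_force: 3.1
```

>>> step_arm(
  commands=[
    [0,[1,-0.15,0],0.5],
    [0,[2,-0.3,0],1],
    [0,[2,-0.3,0],1],
  ],
)

```text
t: 23.02
tool_pos: [0.5797, 0.1405, 0.2449]
tool_rot: [1.403, 2.807, 0.003]
contact_force: [6.7, -2.0, -3.7]
opening: -0.0
grip_force: 3.3
```

>>> step_arm(
  commands=[
    [0,[1,-0.15,0],0.5],
    [0,[2,-0.3,0],1],
    [0,[2,-0.3,0],1],
  ],
)

```text
t: 23.4
tool_pos: [0.5783, 0.1419, 0.2449]
tool_rot: [1.427, 2.795, 0.003]
contact_force: [7.2, -2.6, -4.2]
opening: -0.0003
grip_force: 3.4
```

```bash
python3 lv.py
```

```text
23.4 [0.5783 0.1419 0.2449] q [ 0.12  0.13  1.81 -0.    1.2  -0.51] open -0.0003 tool x deg 125.9 radius mm 116.1 bearing -136.63
tang force -6.88 tool-axes force [-6.36  4.29  4.25]
```

>>> step_arm(
  commands=[
    [0,[1,-0.15,0],0.5],
    [0,[2,-0.3,0],1],
    [0,[2,-0.3,0],1],
  ],
)

```text
t: 23.78
tool_pos: [0.5769, 0.1434, 0.2449]
tool_rot: [1.451, 2.782, 0.003]
contact_force: [7.6, -2.9, -3.1]
opening: 0.0003
grip_force: 3.4
```

>>> step_arm(
  commands=[
    [0,[1,-0.15,0],0.5],
    [0,[2,-0.3,0],1],
    [0,[2,-0.3,0],1],
  ],
)

```text
t: 24.15
tool_pos: [0.5756, 0.1447, 0.245]
tool_rot: [1.475, 2.769, 0.003]
contact_force: [8.6, -3.3, -3.4]
opening: -0.0002
grip_force: 3.5
```

>>> step_arm(
  commands=[
    [0,[1,-0.15,0],0.5],
    [0,[2,-0.3,0],1],
    [0,[2,-0.3,0],1],
  ],
)

```text
t: 24.52
tool_pos: [0.5743, 0.1461, 0.245]
tool_rot: [1.499, 2.756, 0.003]
contact_force: [8.4, -3.9, -3.9]
opening: 0.0
grip_force: 3.8
```

>>> step_arm(
  commands=[
    [0,[1,-0.15,0],0.5],
    [0,[2,-0.3,0],1],
    [0,[2,-0.3,0],1],
  ],
)

```text
t: 24.9
tool_pos: [0.5731, 0.1475, 0.245]
tool_rot: [1.523, 2.742, 0.003]
contact_force: [8.4, -5.5, -4.3]
opening: -0.0001
grip_force: 4.4
```

>>> step_arm(
  commands=[
    [0,[1,-0.15,0],0.5],
    [0,[2,-0.3,0],1],
    [0,[2,-0.3,0],1],
  ],
)

```text
t: 25.28
tool_pos: [0.572, 0.1488, 0.2451]
tool_rot: [1.547, 2.728, 0.003]
contact_force: [9.9, -6.2, -3.9]
opening: -0.0001
grip_force: 4.8
```

```bash
python3 lv.py
```

```text
25.27 [0.572  0.1488 0.2451] q [ 0.13  0.12  1.82 -0.    1.19 -0.41] open -0.0001 tool x deg 120.9 radius mm 116.4 bearing -141.26
tang force -11.07 tool-axes force [-10.43   5.28   4.01]
```

Force is rising again, so the second click should be near.

>>> step_arm(
  commands=[
    [0,[1,-0.15,0],0.5],
    [0,[2,-0.3,0],1],
    [0,[2,-0.3,0],1],
  ],
)

```text
t: 25.65
tool_pos: [0.5708, 0.1502, 0.2451]
tool_rot: [1.57, 2.714, 0.003]
contact_force: [11.0, -5.8, -4.7]
opening: 0.0002
grip_force: 5.4
```

>>> step_arm(
  commands=[
    [0,[1,-0.15,0],0.5],
    [0,[2,-0.3,0],1],
    [0,[2,-0.3,0],1],
  ],
)

```text
t: 26.02
tool_pos: [0.5697, 0.1515, 0.2451]
tool_rot: [1.594, 2.699, 0.002]
contact_force: [11.7, -6.6, -5.3]
opening: 0.0002
grip_force: 5.6
```

>>> step_arm(
  commands=[
    [0,[1,-0.15,0],0.5],
    [0,[2,-0.3,0],1],
    [0,[2,-0.3,0],1],
  ],
)

```text
t: 26.4
tool_pos: [0.5687, 0.1528, 0.2452]
tool_rot: [1.616, 2.684, 0.002]
contact_force: [12.9, -8.4, -5.7]
opening: 0.0002
grip_force: 7.1
```

```bash
python3 lv.py
```

```text
26.4 [0.5687 0.1528 0.2452] q [ 0.14  0.12  1.82 -0.    1.19 -0.35] open 0.0002 tool x deg 117.89 radius mm 116.5 bearing -143.77
tang force -14.45 tool-axes force [-13.47   7.46   5.84]
```

>>> step_arm(
  commands=[
    [0,[1,-0.15,0],0.5],
    [0,[2,-0.2,0],1],
    [0,[2,-0.2,0],1],
  ],
)

```text
t: 26.78
tool_pos: [0.5673, 0.1551, 0.2452]
tool_rot: [1.641, 2.672, 0.003]
contact_force: [10.6, -6.0, -5.1]
opening: -0.0003
grip_force: 4.8
```

>>> step_arm(
  commands=[
    [0,[1,-0.15,0],0.5],
    [0,[2,-0.2,0],1],
    [0,[2,-0.2,0],1],
  ],
)

```text
t: 27.15
tool_pos: [0.5656, 0.1574, 0.2452]
tool_rot: [1.666, 2.66, 0.003]
contact_force: [6.0, -3.3, -1.4]
opening: 0.0001
grip_force: 2.8
```

>>> step_arm(
  commands=[
    [0,[1,-0.15,0],0.5],
    [0,[2,-0.2,0],1],
    [0,[2,-0.2,0],1],
  ],
)

```text
t: 27.52
tool_pos: [0.5644, 0.1592, 0.2452]
tool_rot: [1.689, 2.646, 0.003]
contact_force: [6.1, -2.7, -2.1]
opening: -0.0001
grip_force: 2.5
```

```bash
python3 lv.py
```

```text
27.52 [0.5644 0.1592 0.2452] q [ 0.15  0.11  1.83 -0.    1.2  -0.29] open -0.0001 tool x deg 114.9 radius mm 116.5 bearing -147.56
tang force -5.58 tool-axes force [-5.04  4.4   2.15]
```

Click two came at tool yaw of about 117.4° and click one at about 131.4°. That predicts the third at about 103.4°.

>>> step_arm(
  commands=[
    [0,[1,-0.15,0],0.5],
    [0,[2,-0.2,0],1],
    [0,[3,-0.3,0],1.5],
    [0,[4,-0.4,0],2],
    [0,[4,-0.4,0],2],
  ],
)

```text
t: 28.15
tool_pos: [0.5624, 0.1623, 0.2451]
tool_rot: [1.734, 2.616, 0.002]
contact_force: [6.7, -4.6, -2.0]
opening: 0.0003
grip_force: 3.4
```

>>> step_arm(
  commands=[
    [0,[1,-0.15,0],0.5],
    [0,[2,-0.2,0],1],
    [0,[3,-0.3,0],1.5],
    [0,[4,-0.4,0],2],
    [0,[4,-0.4,0],2],
  ],
)

```text
t: 28.78
tool_pos: [0.5605, 0.1658, 0.2451]
tool_rot: [1.78, 2.585, 0.001]
contact_force: [6.2, -5.0, -2.0]
opening: 0.0002
grip_force: 3.5
```

>>> step_arm(
  commands=[
    [0,[1,-0.15,0],0.5],
    [0,[2,-0.2,0],1],
    [0,[2,-0.2,0],1],
  ],
)

```text
t: 29.15
tool_pos: [0.5596, 0.1675, 0.2451]
tool_rot: [1.802, 2.569, 0.001]
contact_force: [7.3, -5.8, -2.1]
opening: 0.0002
grip_force: 3.6
```

>>> step_arm(
  commands=[
    [0,[1,-0.15,0],0.5],
    [0,[2,-0.2,0],1],
    [0,[2,-0.2,0],1],
  ],
)

```text
t: 29.52
tool_pos: [0.5588, 0.1692, 0.2451]
tool_rot: [1.824, 2.553, 0.001]
contact_force: [5.8, -6.6, -1.8]
opening: 0.0
grip_force: 4.0
```

>>> step_arm(
  commands=[
    [0,[1,-0.15,0],0.5],
    [0,[2,-0.2,0],1],
    [0,[2,-0.2,0],1],
  ],
)

```text
t: 29.9
tool_pos: [0.558, 0.1709, 0.2451]
tool_rot: [1.846, 2.537, 0.0]
contact_force: [6.3, -6.1, -0.7]
opening: 0.0001
grip_force: 4.3
```

```bash
python3 lv.py
```

```text
29.9 [0.558  0.1709 0.2451] q [ 0.17  0.11  1.84 -0.    1.2  -0.14] open 0.0001 tool x deg 107.91 radius mm 116.4 bearing -154.13
tang force -8.23 tool-axes force [-7.73  4.14  0.73]
```

>>> step_arm(
  commands=[
    [0,[1,-0.15,0],0.5],
    [0,[2,-0.2,0],1],
    [0,[2,-0.2,0],1],
  ],
)

```text
t: 30.28
tool_pos: [0.5572, 0.1724, 0.2452]
tool_rot: [1.868, 2.52, -0.001]
contact_force: [6.7, -9.5, -0.7]
opening: -0.0
grip_force: 5.1
```

>>> step_arm(
  commands=[
    [0,[1,-0.15,0],0.5],
    [0,[2,-0.2,0],1],
    [0,[2,-0.2,0],1],
  ],
)

```text
t: 30.65
tool_pos: [0.5566, 0.174, 0.2452]
tool_rot: [1.89, 2.503, -0.002]
contact_force: [6.5, -9.1, -1.3]
opening: -0.0
grip_force: 5.7
```

>>> step_arm(
  commands=[
    [0,[1,-0.15,0],0.5],
    [0,[2,-0.2,0],1],
    [0,[2,-0.2,0],1],
  ],
)

```text
t: 31.02
tool_pos: [0.5558, 0.1756, 0.2452]
tool_rot: [1.911, 2.486, -0.002]
contact_force: [6.6, -10.5, -0.4]
opening: 0.0001
grip_force: 5.9
```

>>> step_arm(
  commands=[
    [0,[0.7,-0.1,0],0.4],
    [0,[1.4,-0.15,0],0.7],
    [0,[1.4,-0.15,0],0.7],
  ],
)

```text
t: 31.4
tool_pos: [0.5554, 0.1766, 0.2452]
tool_rot: [1.926, 2.474, -0.003]
contact_force: [6.6, -12.6, -0.7]
opening: -0.0
grip_force: 7.0
```

```bash
python3 lv.py
```

```text
31.4 [0.5554 0.1766 0.2452] q [ 0.18  0.1   1.84 -0.01  1.2  -0.06] open -0.0 tool x deg 104.21 radius mm 116.4 bearing -157.24
tang force -14.16 tool-axes force [-13.81   3.35   0.8 ]
```

>>> step_arm(
  commands=[
    [0,[0.7,-0.1,0],0.4],
    [0,[1,-0.1,0],0.5],
    [0,[1,-0.1,0],0.5],
  ],
)

```text
t: 31.78
tool_pos: [0.5552, 0.1773, 0.2453]
tool_rot: [1.936, 2.465, -0.004]
contact_force: [7.0, -14.7, -0.4]
opening: -0.0001
grip_force: 7.8
```

>>> step_arm(
  commands=[
    [0,[0.7,-0.1,0],0.4],
    [0,[1,-0.1,0],0.5],
    [0,[1,-0.1,0],0.5],
  ],
)

```text
t: 32.15
tool_pos: [0.5544, 0.1793, 0.2452]
tool_rot: [1.949, 2.459, -0.001]
contact_force: [5.8, -8.3, -0.6]
opening: -0.0
grip_force: 4.5
```

>>> step_arm(
  commands=[
    [0,[0.7,-0.1,0],0.4],
    [0,[1,-0.1,0],0.5],
    [0,[1,-0.1,0],0.5],
  ],
)

```text
t: 32.52
tool_pos: [0.554, 0.1806, 0.2452]
tool_rot: [1.96, 2.451, -0.0]
contact_force: [5.8, -6.6, -1.1]
opening: 0.0
grip_force: 3.7
```

```bash
python3 lv.py
```

```text
32.52 [0.554  0.1806 0.2452] q [ 0.19  0.1   1.84 -0.    1.2  -0.03] open 0.0 tool x deg 102.71 radius mm 116.2 bearing -159.33
tang force -8.25 tool-axes force [-7.74  4.16  1.09]
```

Third click felt: force fell from about 16 N to 8 N, at the predicted angle. I'll add a small margin into the notch, let it settle and check.

>>> step_arm(
  commands=[
    [0,[0.7,-0.05,0],0.4],
    [0,[1.5,-0.1,0],0.8],
    [0,[1.5,-0.1,0],0.8],
    [0,[1.5,-0.1,0],0.8],
    [0,[1.5,-0.1,0],0.8],
    [0,[1.5,-0.1,0],0.8],
    [0,[1.5,-0.1,0],0.8],
    [0,[1.5,-0.1,0],0.8],
  ],
)

```text
t: 33.52
tool_pos: [0.5534, 0.1825, 0.2452]
tool_rot: [1.978, 2.438, 0.001]
contact_force: [4.3, -5.4, -0.4]
opening: 0.0002
grip_force: 2.8
```

```bash
python3 lv.py
python3 - <<'E'
from h import *
s=snap("scene"); c=cv2.resize(s[140:290,190:450],None,fx=3,fy=3,interpolation=cv2.INTER_CUBIC); cv2.imwrite("pics/c5.png",c[...,::-1])
E
```

```text
33.52 [0.5534 0.1825 0.2452] q [ 0.19  0.1   1.84 -0.    1.2  -0.02] open 0.0002 tool x deg 101.91 radius mm 116.1 bearing -160.27
tang force -6.48 tool-axes force [-6.12  3.06  0.44]
```

View pics/c5.png

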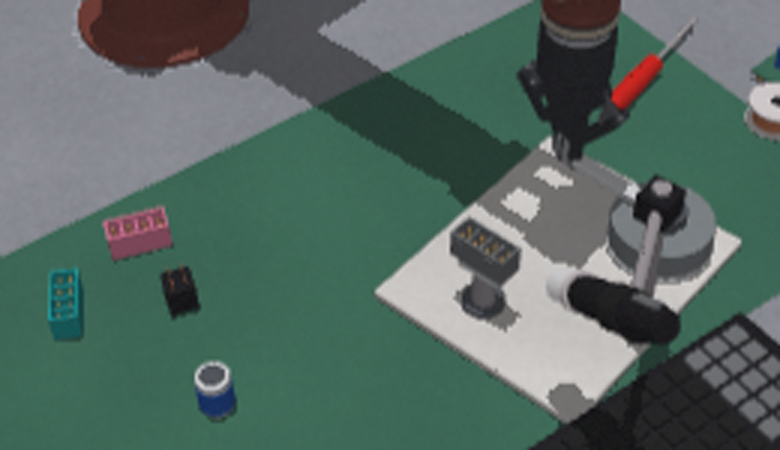

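The picture shows the connector upright on the stage at (485,248) and the other things in view undisturbed. The fingers hold the lever post at (570,150). The force is steady at about 6 N with no further rise, so I'm handing in.

```bash
python3 -c "
from station import finish_job; print(finish_job())"
```

```text
the job is handed in; nothing more can be done
None
```

The connector stands upright, centred and lengthwise on the stage, and the job is handed in with the arm holding the lever in the notch of the third click, at about 33.5 s of the 72 s allowed.

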